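# Set a cam wheel to its timing mark and lock it with the index pin

## Task

Turn the cam wheel, taking it only by its upright black rim and not by its aluminium disc, until the dark mark engraved on the disc faces the red pointer on the plate. Then take the yellow-handled lock pin from its blue block, push it gently through the wheel's hole into the bore of the plate until it is fully home and upright, and let go. Work gently, neither pushing the shaft sideways in its soft bush nor forcing the pin, and leave the other things on the bench where they are.

Things in the scene. Friction and masses are not known exactly. Their poses are not given: they have to be found in the camera images.
- drive: Drive unit fixed to the bench: grey plate 170 x 170 x 20 mm. Origin: centre of its underside, straight below the wheel's shaft; z up; its +x points from the shaft to the red pointer.
- pointer (a point): Tip of the red pointer fixed at the plate's edge, 78 mm from the shaft axis, 30 mm above the bench. The pointer is 16 mm wide, runs out to 98 mm from the axis and is 30 mm high.
- bore (a point): Centre of the mouth of the round bore in the plate's top, 20 mm above the bench, 32 mm from the shaft axis towards the pointer. Bore 13.5 mm wide, 18 mm deep.
- park: Fixed blue parking block, 50 x 50 mm, 35 mm high, with a 14 mm hole in which the pin stands at the start. Origin: centre of its underside.
- pin: Lock pin, about 90 g, 87 mm long, upright. Origin: centre of its lower tip; z up. Shank 12 mm wide, 27 mm long, its lowest 5 mm tapering to 8 mm; collar 18 mm wide, 6 mm high; yellow handle 15 x 15 mm, 33 to 87 mm above the tip, sides along the pin's x and y. Parked: tip 8 mm above the bench; home: collar on the spoke, tip at 5 mm. May press on wheel or plate with at most 25 N.
- pin_top (a point): Centre of the top of the pin's handle, 87 mm above the tip.
- spool: Bystander: metal spool, 50 mm in diameter, 40 mm high. Origin: centre of its underside.
- jar: Bystander: amber jar, 44 mm in diameter, 50 mm high. Origin: centre of its underside.
- spare: Bystander: spare aluminium pulley, 56 mm in diameter, 18 mm high. Origin: centre of its underside.
- tray: Bystander: fixed black parts tray, 90 x 90 x 30 mm. Origin: centre of its underside.
- shaft (a point): Shaft's top, 36 mm above the bench, the axis of turning. It stands in a rubber bush giving 1 mm per 10 N; it must never be pushed over 1.5 mm (15 N) sideways. Rim: black upright ring on the disc, 130 mm outside, 110 inside (wall 10), 26 to 52 mm above the bench, its centre 6 mm off the axis in a direction differing each time, not measured: feel for the wall before squeezing it.
- wheel (a joint): Angle of the wheel about its upright shaft (rad), counter-clockwise from above positive. At 0 the mark faces the pointer and the wheel's hole is over the bore. Starts at 0.5 to 1.4, so turn it clockwise. Stiff: 0.22 N m of friction (about 4 N at the rim); stays where it is left. A pin pushed in can nudge the wheel the last 2 mm.
- disc: The wheel's aluminium disc: flange 152 mm wide, top 26 mm above the bench; hub 32 mm wide and three spokes, tops at 32 mm (shaft end 36). The spoke at the mark has the round lock hole, 13.5 mm wide, 32 mm from the shaft axis. Origin: on the shaft axis, 22 mm above the bench; z up; +x points at the mark. Fingers must not push it (limit 2.5 N). On it stands the black rim, see shaft.
- mark (a point): Outer end of the dark engraved line on the disc's flange (4 mm wide, runs inwards under the rim to the lock hole), 76 mm from the shaft axis, 26 mm above the bench.
- driver: Bystander: screwdriver with red handle, 180 mm long, lying. Origin: centre of its underside.
- meter: Bystander: yellow hand meter, 150 x 75 x 35 mm. Origin: centre of its underside.
- board: Bystander: green circuit board, 100 x 80 mm. Origin: centre of its underside.
Mind the look-alikes: they are no part of the job. Of the things that look like the pin, the smaller one is meant.

How it is judged (in metres and radians):
On the way:
1. the wheel is turned until its mark faces the pointer (within 4 degrees), at rest, while the pin is still in its block (value of joint wheel between -0.07 and 0.07 rad and velocity of joint wheel between -0.05 and 0.05 rad/s and distance of pin from where it was at the start of the episode below 0.01 m), for 0.2 s.
At the end, for the whole second after the job is handed in: The mark faces the pointer within 4 degrees; the pin stands through the wheel's hole in the bore, upright within 0.1 rad, its tip within 3 mm of the bore's axis and lower than 7.5 mm above the bench (2.5 mm from fully home), at rest and released (value of joint wheel between -0.07 and 0.07 rad and z of pin in the frame of drive below 0.0075 m and horizontal distance between pin and bore below 0.003 m and angle between pin's own z axis and vertical below 0.1 rad and linear speed of pin below 0.01 m/s and contact force between the fingers and pin below 0.1 N); the robot touches nothing.
It fails at once if the shaft is pushed more than 1.5 mm sideways in its rubber bush (about 15 N) (horizontal distance between shaft and drive above 0.0015 m).
It fails at once if the fingers push on the aluminium disc or spokes (more than 2.5 N) (contact force between the fingers and disc above 2.5 N).
It fails at once if the pin is forced (more than 25 N on the disc or the plate) (contact force between pin and disc above 25 N or contact force between pin and drive above 25 N).
It fails at once if a bystander is moved more than 20 mm (distance of any of spool, jar, spare, driver, meter, board from where it was at the start of the episode above 0.02 m).
It also fails if it takes over 67 s, if anything falls off the work surface, if the arm or the gripper's body presses on something with over 40 N, if the wrist force passes 120 N, or if a joint passes its speed limit or range.

## Robot

A 6-joint arm with a two-finger parallel gripper is mounted at the origin on the work surface. World frame = base frame: x ahead of the robot, y to its left, z up, the work surface at z = 0. Lengths are in m, angles in degrees, forces in N, time in s.
With the tool pointing down it reaches from about 0.35 to 0.875 m from the base axis. Payload 4.2 kg.
Tool frame: the origin (TCP) lies at the very end of the fingers, on their centre line; the grasp point (between the pads) lies 19 mm behind it; z points along the fingers, y is the line along which they close (so a half turn about z gives the same grasp; the last joint's range is limited). The gripper opens to 87 mm and grips with 3 to 60 N. Pads are 19 mm wide; open, the fingers measure 117 mm over their backs; the gripper's body (75 mm by 190 mm) begins 51 mm behind the grasp point.
Start: joints at [-50.443, 22.042, 0.453, 0, -68.411, -14.817], TCP at [0.262, -0.568, 0.223] pointing down, gripper open.
Joint ranges: [-179.83, 179.83], [-69.29, 118.12], [-61.27, 80.66], [-181.25, 117.63], [-171.15, -9.14], [-177.46, 177.46]. Speed limits (degrees/s): [159.86, 159.86, 180, 180, 180, 180].

## Interface

Orientations are given as a 3x3 rotation matrix whose columns are the frame's x, y, z axes.
In Python, from station import sense, cams, r gives the robot as it stands. The module is installed in compiled form; this text tells all that it offers.
- The arm moves only by the tool step_arm, never from a script. Its argument "targets" is text: rows parted by semicolons, each of 4 numbers parted by spaces: the shift along the tool's x, y, z in cm, then the turn about the tool's z in degrees. In form: x y z turn; .... A call has 1 to 12 rows; each row shifts and turns the commanded pose from where the row before left it, along the tool's axes as they then stand; what a row does not reach is not made up. A row lasts 1/12 s, in which the tool goes at most 41.7 mm and 7.16 degrees, less where a joint would pass 70% of its speed; a pose out of reach is approached as far as the arm can. A call with a gripper value outside its range is refused whole. "claw" is the finger opening in cm, from 0 to 8.7, set as the call begins (left out, the last holds). The fingers move at their own pace and stop on an object; the grip force is fixed at half the most. Time passes only in rows, so rows that do not move let the fingers close. It gives the time, the measured TCP pose, the force, the opening and the grip force at its end, in the units of the state.
- sense(): the state, without advancing time (a new reading comes with each control period).
- cams.capture(name): name is "scene" or "top"; returns a dict with "frame" (420x560x3 uint8, blue, green, red), "vertical_fov" (degrees; the focal length in pixels is half the picture's height over the tangent of half this angle, whatever the lens; pixels are square), "cx", "cy" (the principal point, pixels), "eye" and "rotation" of the camera in the world. Camera axes: x right, y down, z forward; pixel columns grow to the right and rows downward; lengths in m; the calibration is good to about 2 mm. A picture is of the moment at which its call begins. There is no depth.
- r.finish_job(): hands the job in; it is judged then, once.
The state is a dict: "time_s": time; "joints": joint angles; "joint_velocities": joint speeds; "effort": joint torques, N m; "tcp_pos": TCP position; "ee_rot": TCP orientation; "wrist_force": force on the tool from outside, world axes, zero at the start; "moment": the same for the moment, N m; "gripper_width": opening from 0.0 (shut) to 1.0 (fully open); "gripper_force": force on a finger pad.
Only numpy, scipy, OpenCV 4.12 (cv2) and the standard library are available. Lean on these libraries where they do the work, as an engineer would, in place of code of your own. Each camera call takes 0.05 s, during which the arm holds its last target. There are 200 camera calls.

## Working session

There is one attempt and no reset: what is moved stays moved. The work goes in short steps, Python scripts to look and compute and a tool call to move; the robot and the scene stay as the last step left them, time stands still between calls to the robot, and variables do not carry over. Pictures are saved under pics/ and viewed, at most 10 in all, crops included, and the job is handed in when it is done.

Besides the shell and the picture viewer there is one more tool, called after "Request:" as name(argument=value, ...) on one line, values as JSON. step_arm: Moves the arm, as the interface text tells. Its arguments: {"type":"object","properties":{"targets":{"type":"string"},"claw":{"type":"number"}},"required":["targets"]}

```bash
mkdir -p pics
cat > h.py <<'E'
import numpy as np, cv2
from station import sense, cams, r
def cap(n):
    c=cams.capture(n); h=c["frame"].shape[0]; c["f"]=h/2/np.tan(np.radians(c["vertical_fov"])/2); return c
def plane(c,u,v,z):
    d=np.array(c["rotation"])@np.array([(u-c["cx"])/c["f"],(v-c["cy"])/c["f"],1.]); e=np.array(c["eye"])
    return e+d*(z-e[2])/d[2]
def proj(c,p):
    q=np.array(c["rotation"]).T@(np.array(p)-np.array(c["eye"])); return q[:2]/q[2]*c["f"]+[c["cx"],c["cy"]]
E
python3 - <<'E'
from h import *
a=cap("scene");b=cap("top")
for n,c in(("scene",a),("top",b)):
    cv2.imwrite(f"pics/{n}0.png",c["frame"]); print(n,c["f"],c["cx"],c["cy"],c["eye"],np.round(c["rotation"],4).tolist())
s=sense();print(s["time_s"],s["ee_rot"],s["gripper_width"])
E
```

```text
scene 524.0677481043908 271.7790290389241 207.37640725607667 [ 1.37715853 -0.65174665  1.07578736] [[0.6345, 0.5535, -0.5395], [0.7728, -0.445, 0.4524], [0.0103, -0.704, -0.7101]]
top 410.2396549366865 289.06507872355525 207.37357243565168 [ 0.47738112 -0.02679572  1.2936166 ] [[-0.0207, -0.9951, 0.0964], [-0.9998, 0.0203, -0.0059], [0.0039, -0.0965, -0.9953]]
0.1 [[-9.08255270e-01 -4.18415460e-01 -9.31192705e-04]
 [-4.18416475e-01  9.08253690e-01  1.69966090e-03]
 [ 1.34594814e-04  1.93335234e-03 -9.99998122e-01]] 0.99861893719375
```

View pics/scene0.png

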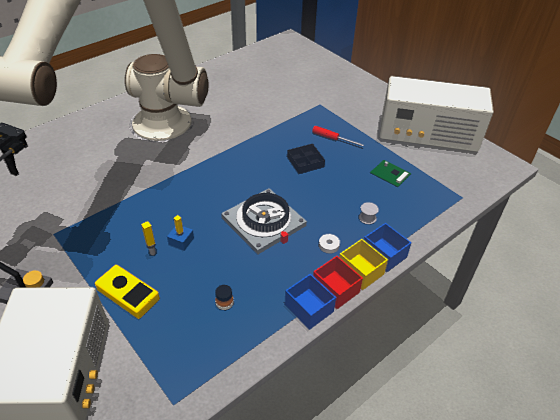

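View pics/top0.png

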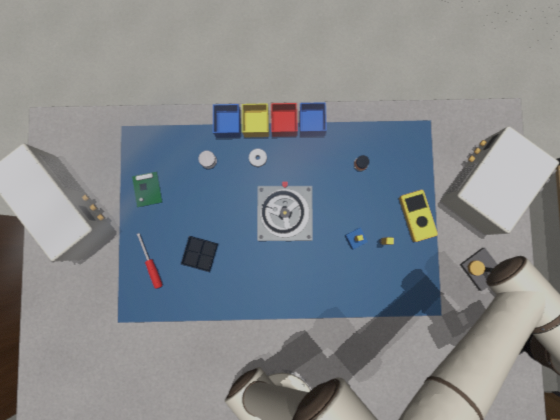

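The scene view shows the drive wheel at (265,213), the parked pin in its blue block at (179,230), and a bigger yellow-handled look-alike standing free at (148,238). In the top view these are at (285,212), (358,239) and (388,240). Other look-alikes are the yellow meter at (127,290) and the spare pulley at (329,243) in the scene view. I choose the pin in the blue block and will check it in a close crop.

Run:
```python
from h import *
a=cap("scene");b=cap("top")
def crop(c,x,y,w,h,k): return cv2.resize(c["frame"][y:y+h,x:x+w],None,fx=k,fy=k,interpolation=cv2.INTER_CUBIC)
A=crop(a,215,180,100,75,4);B=crop(b,250,175,75,75,4);C=crop(a,135,205,66,60,4)[:, :264];D=crop(b,335,220,75,40,4)
im=np.zeros((600,800,3),np.uint8); im[:300,:400]=A; im[:300,400:700]=B; im[300:540,:264]=C; im[300:460,400:700]=D
cv2.imwrite("pics/c1.png",im)
for n,c in(("scene",a),("top",b)):
    hsv=cv2.cvtColor(c["frame"],cv2.COLOR_BGR2HSV)
    for nm,lo,hi in(("yel",(20,130,120),(35,255,255)),("red",(172,120,80),(180,255,255)),("blue",(100,190,110),(118,255,255))):
        k,l,st,ce=cv2.connectedComponentsWithStats(cv2.inRange(hsv,lo,hi))
        for i in range(1,k):
            if 6<st[i,4]<900: print(n,nm,st[i].tolist(),ce[i].round(2))
```

```text
scene yel [174, 215, 9, 19, 109] [178.13 224.01]
scene yel [141, 221, 14, 25, 184] [148.07 233.14]
scene yel [23, 271, 18, 14, 185] [ 31.85 277.29]
scene yel [90, 370, 6, 8, 26] [ 91.92 373.73]
scene yel [87, 387, 6, 3, 14] [ 88.93 387.86]
scene yel [83, 399, 6, 8, 26] [ 85.54 402.5 ]
scene red [313, 126, 26, 14, 126] [324.57 133.62]
scene red [281, 231, 8, 13, 64] [283.88 237.36]
scene red [314, 257, 45, 52, 613] [333.54 276.6 ]
scene red [359, 279, 3, 9, 9] [360.22 283.  ]
scene blue [365, 223, 46, 34, 287] [386.49 243.86]
scene blue [168, 226, 22, 15, 89] [178.34 233.8 ]
scene blue [105, 266, 6, 6, 7] [107.71 268.43]
scene blue [286, 274, 50, 42, 525] [309.06 299.05]
scene blue [93, 277, 5, 11, 12] [ 94.58 281.67]
top yel [244, 107, 24, 25, 146] [254.16 116.94]
top yel [401, 191, 36, 50, 568] [419.66 220.47]
top yel [386, 238, 2, 6, 12] [386.5 240.5]
top red [287, 122, 10, 10, 30] [293.67 128.17]
top red [283, 182, 4, 5, 14] [284.43 184.07]
top red [145, 260, 17, 28, 111] [153.57 272.84]
```

View pics/c1.png

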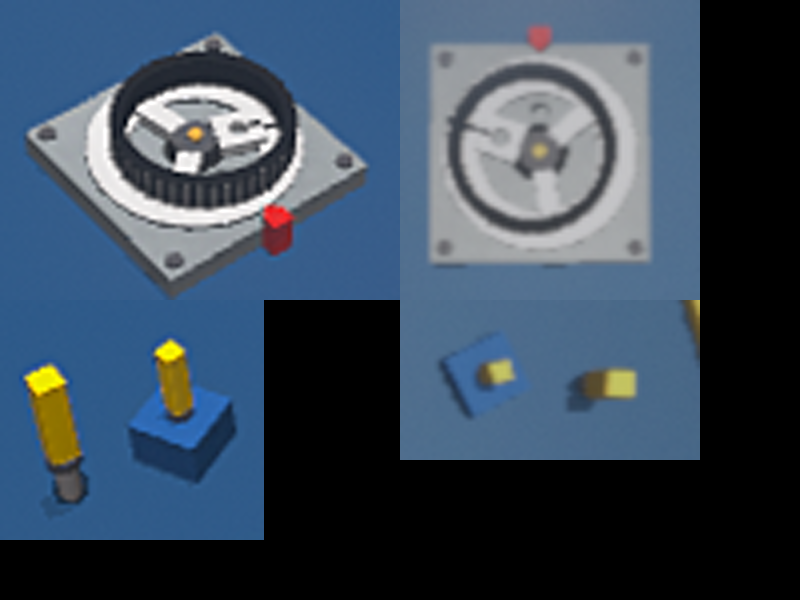

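The crop confirms the choice: the pin in the blue block has the slimmer handle, and the free-standing pin is larger. The lock hole is in the left spoke at top-crop (500,136), with the mark running out to (452,122). The pointer is straight up in the top view, so the wheel is at about +70°.

```bash
cat >> h.py <<'E'
def tri(c1,p1,c2,p2):
    A=[];B=[]
    for c,p in((c1,p1),(c2,p2)):
        d=np.array(c["rotation"])@np.array([(p[0]-c["cx"])/c["f"],(p[1]-c["cy"])/c["f"],1.]);d/=np.linalg.norm(d)
        P=np.eye(3)-np.outer(d,d);A.append(P);B.append(P@np.array(c["eye"]))
    return np.linalg.lstsq(np.vstack(A),np.hstack(B),rcond=None)[0]
def blob(c,box,lo,hi):
    x,y,w,h=box; s=cv2.cvtColor(c["frame"][y:y+h,x:x+w],cv2.COLOR_BGR2HSV)
    m=cv2.inRange(s,lo,hi);k,l,st,ce=cv2.connectedComponentsWithStats(m)
    i=1+np.argmax(st[1:,4]);return ce[i]+[x,y],st[i],(l==i)
E
python3 - <<'E'
from h import *
a=cap("scene");b=cap("top")
# shaft
for n,c,box in(("scene",a,(255,205,20,20)),("top",b,(275,203,20,20))):
    ce,st,_=blob(c,box,(8,100,110),(25,255,255));print(n,"shaft",ce,st[4],plane(c,*ce,.036))
    if n=="scene":sa=ce
    else:sb=ce
print("tri shaft",tri(a,sa,b,sb))
# plate by segmentation in top: grey low sat
x,y,w,h=250,175,75,75
s=cv2.cvtColor(b["frame"][y:y+h,x:x+w],cv2.COLOR_BGR2HSV)
m=cv2.inRange(s,(0,0,0),(180,75,255));m=cv2.morphologyEx(m,cv2.MORPH_CLOSE,np.ones((5,5)))
cn=max(cv2.findContours(m,cv2.RETR_EXTERNAL,2)[0],key=cv2.contourArea);print(cv2.minAreaRect(cn))
bp=cv2.boxPoints(cv2.minAreaRect(cn))+[x,y]
P=np.array([plane(b,*q,.02) for q in bp]);print(P.round(4),P.mean(0))
# rim top view
g=s[...,2]; m=(g<85).astype(np.uint8);k,l,st,ce=cv2.connectedComponentsWithStats(m)
i=1+np.argmax(st[1:,4]);print(st[i]);cs,hi=cv2.findContours((l==i).astype(np.uint8),cv2.RETR_CCOMP,1)
for q in cs:
    if len(q)>60:
        e=cv2.fitEllipse(q);print(e,plane(b,e[0][0]+x,e[0][1]+y,.052))
# pins
for n,c,box in(("scene",a,(165,205,25,35)),):
    ce,st,mm=blob(c,box,(22,130,200),(35,255,255));print(n,"pin bright top",ce,st)
ce2,st,mm=blob(b,(345,228,25,22),(18,90,150),(38,255,255));print("top",ce2,st)
print(tri(a,ce,b,ce2),plane(b,*ce2,.095),plane(a,*ce,.095))
hsv=cv2.cvtColor(a["frame"][213:228,172:186],cv2.COLOR_BGR2HSV);print(hsv[...,2])
hsv=cv2.cvtColor(b["frame"][232:246,350:368],cv2.COLOR_BGR2HSV);print(hsv[...,0]);print(hsv[...,2])
rc,st,_=blob(b,(275,178,20,12),(165,90,80),(180,255,255));print("ptr",rc,st,plane(b,*rc,.03))
E
```

```text
scene shaft [263.2 213. ] 10 [ 0.58926552 -0.02167453  0.036     ]
top shaft [284.5 212. ] 2 [ 0.58519872 -0.01989079  0.036     ]
tri shaft [ 0.58582441 -0.01949976  0.03177976]
((34.5, 35.0), (60.0, 55.0), 90.0)
[[ 0.6891  0.0645  0.02  ]
 [ 0.6856 -0.1081  0.02  ]
 [ 0.4979 -0.1032  0.02  ]
 [ 0.5014  0.067   0.02  ]] [ 0.59349063 -0.01996163  0.02      ]
[ 13  17  40  41 201]
((32.54768371582031, 36.83660125732422), (38.761436462402344, 38.83797836303711), 80.8486099243164) [ 0.58444607 -0.01405994  0.052     ]
scene pin bright top [176.90909091 217.45454545] [ 9 10  7  5 22]
top [359.5 237.4] [12  8  6  4 20]
[ 0.5015226 -0.2384153  0.0889528] [ 0.5013377  -0.23745348  0.095     ] [ 0.50696643 -0.24085721  0.095     ]
[[138 139 137 139 140 141 140 139 138 138 137 139 138 137]
 [138 138 140 142 143 142 143 142 139 139 138 138 137 137]
 [138 140 144 147 114 216 155 138 145 141 138 137 138 138]
 [140 142 147 162 252 255 255 197 133 145 139 138 138 137]
 [144 119 207 255 249 244 247 255 207 136 143 138 138 137]
 [146 115 252 255 245 242 247 254 200 131 144 139 138 137]
 [145 104 105
[... 2007 characters left out ...]
151 143 139]
 [159 159 157 137  86  80  93 132 175 193 195 193 174 135 157 155 148 140]
 [159 159 157 136  85  77  89 107 157 188 187 184 171 141 157 159 152 142]
 [156 159 157 141 102  75  79  85 129 157 145 127 137 155 159 160 157 147]
 [152 158 158 145 118 100  89  98 132 154 156 157 157 159 158 159 158 151]
 [137 158 161 157 143 124 120 124 143 160 160 159 159 159 158 157 153 145]
 [120 154 160 161 157 155 155 155 157 160 159 159 156 154 152 146 143 140]
 [ 99 137 159 160 160 159 158 159 160 160 158 156 146 137 141 138 139 140]
 [ 84 123 155 160 160 160 159 159 158 156 154 147 141 139 141 140 139 139]]
ptr [284.36842105 183.78947368] [ 7  4  5  5 19] [ 0.67380745 -0.021182    0.03      ]
```

Request:
step_arm(targets="-2.75 2.11 0 0;-2.75 2.11 0 0;-2.75 2.11 0 0;-2.75 2.11 0 0;-2.75 2.11 0 0;-2.75 2.11 0 0;-2.75 2.11 0 0;-2.75 2.11 0 0;-2.75 2.11 0 0;-2.75 2.11 0 0;-2.75 2.11 0 0;-2.75 2.11 0 0", claw=3)

```text
time_s: 1.3
tcp_pos: [0.4558, -0.1979, 0.2228]
ee_rot: [[-0.908, -0.419, 0.001], [-0.419, 0.908, -0.0], [-0.001, -0.0, -1.0]]
wrist_force: [-0.1, -1.4, -0.9]
gripper_width: 0.347
gripper_force: 0.0
```

Request:
step_arm(targets="-2.75 2.11 0 0;-2.75 2.11 0 0;-2.75 2.11 0 0;-2.75 2.11 0 0;-2.75 2.11 0 0;-2.75 2.11 0 0;-2.75 2.11 0 0;-2.75 2.11 0 0;0 0 0 -7;0 0 0 -7;0 0 0 -7;0 0 0 -7")

```text
time_s: 2.3
tcp_pos: [0.5845, 0.0463, 0.2223]
ee_rot: [[-0.6, -0.8, -0.001], [-0.8, 0.6, -0.0], [0.0, 0.0, -1.0]]
wrist_force: [0.2, 0.5, -0.5]
gripper_width: 0.345
gripper_force: 0.0
```

Request:
step_arm(targets="0 0 0 -7;0 0 0 -7;0 0 0 -7;0 0 0 -7;0 0 0 -7;0 0 0 -7;0 0 0 -7;0 0 0 -7;0 0 0 -7;0 0 0 -7;0 0 0 -7;0 0 0 -7")

```text
time_s: 3.3
tcp_pos: [0.5844, 0.0458, 0.2225]
ee_rot: [[0.732, -0.681, -0.0], [-0.681, -0.732, -0.0], [-0.0, 0.0, -1.0]]
wrist_force: [-0.3, -0.4, -0.1]
gripper_width: 0.345
gripper_force: 0.0
```

Request:
step_arm(targets="0 0 3 -7;0 0 3 -7;0 0 3 -7;0 0 0 -7;0 0 0 -7;0 0 0 -7;0 0 0 0;0 0 0 0")

```text
time_s: 3.97
tcp_pos: [0.5845, 0.0459, 0.1325]
ee_rot: [[1.0, -0.025, -0.0], [-0.025, -1.0, 0.0], [-0.0, -0.0, -1.0]]
wrist_force: [1.0, -0.1, 0.2]
gripper_width: 0.345
gripper_force: 0.0
```

Request:
step_arm(targets="0.1 0 3 -1.4;0 0 2.5 0;0 0 1.5 0;0 0 1 0;0 0 0.6 0;0 0 0.6 0;0 0 0.3 0;0 0 0 0;0 0 0 0")

```text
time_s: 4.72
tcp_pos: [0.586, 0.046, 0.0382]
ee_rot: [[1.0, 0.002, 0.001], [0.002, -1.0, 0.0], [0.001, -0.0, -1.0]]
wrist_force: [0.6, -0.2, -0.4]
gripper_width: 0.346
gripper_force: 0.0
```

Run:
```python
from h import *
a=cap("scene")
cv2.imwrite("pics/c2.png",cv2.resize(a["frame"][130:260,200:330],None,fx=4.5,fy=4.5,interpolation=cv2.INTER_CUBIC))
print(sense()["wrist_force"])
```

```text
[-0.38199822  0.52930614  0.19927081]
```

View pics/c2.png

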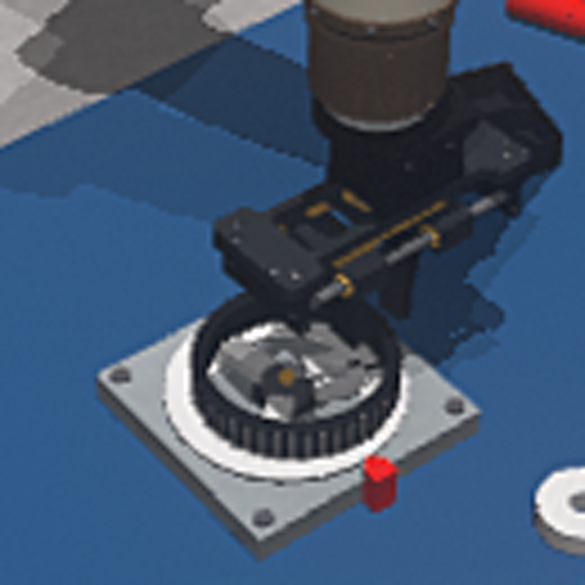

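The fingers straddle the rim wall on the far side (crop about (345,310)), one inside and one outside. Next I feel for the wall with a narrower opening.

Request:
step_arm(targets="0 0 0.1 0;0 0 0 0;0 0 0 0;0 0 0 0", claw=2.2)

```text
time_s: 5.1
tcp_pos: [0.5856, 0.0458, 0.0368]
ee_rot: [[1.0, 0.002, 0.0], [0.002, -1.0, 0.0], [0.0, -0.0, -1.0]]
wrist_force: [-0.4, -0.2, -0.3]
gripper_width: 0.258
gripper_force: 0.0
```

Request:
step_arm(targets="0 0.1 0 0;0 0.1 0 0;0 0.1 0 0;0 0 0 0;0 0 0 0")

```text
time_s: 5.52
tcp_pos: [0.5855, 0.0427, 0.0365]
ee_rot: [[1.0, 0.002, -0.0], [0.002, -1.0, -0.0], [-0.0, 0.0, -1.0]]
wrist_force: [-0.2, 0.4, 0.9]
gripper_width: 0.255
gripper_force: 0.0
```

Request:
step_arm(targets="0 0.05 0 0;0 0.05 0 0;0 0 0 0;0 0 0 0")

```text
time_s: 5.85
tcp_pos: [0.5855, 0.0418, 0.0365]
ee_rot: [[1.0, 0.002, -0.0], [0.002, -1.0, -0.0], [-0.0, 0.0, -1.0]]
wrist_force: [-1.0, 0.3, 0.6]
gripper_width: 0.254
gripper_force: 0.0
```

Request:
step_arm(targets="0 0.05 0 0;0 0 0 0;0 0 0 0")

```text
time_s: 6.1
tcp_pos: [0.5855, 0.0413, 0.0366]
ee_rot: [[1.0, 0.002, -0.0], [0.002, -1.0, 0.0], [-0.0, -0.0, -1.0]]
wrist_force: [-0.5, 0.7, 0.8]
gripper_width: 0.257
gripper_force: 0.0
```

Request:
step_arm(targets="0 0.05 0 0;0 0 0 0;0 0 0 0")

```text
time_s: 6.35
tcp_pos: [0.5855, 0.0408, 0.0366]
ee_rot: [[1.0, 0.002, 0.0], [0.002, -1.0, 0.0], [0.0, -0.0, -1.0]]
wrist_force: [-0.9, -0.5, 0.7]
gripper_width: 0.254
gripper_force: 0.0
```

Request:
step_arm(targets="0 0.05 0 0;0 0 0 0;0 0 0 0")

```text
time_s: 6.6
tcp_pos: [0.5855, 0.0403, 0.0365]
ee_rot: [[1.0, 0.002, -0.0], [0.002, -1.0, 0.0], [-0.0, -0.0, -1.0]]
wrist_force: [-0.2, -0.9, 0.4]
gripper_width: 0.251
gripper_force: 0.0
```

Request:
step_arm(targets="0 0.05 0 0;0 0 0 0;0 0 0 0")

```text
time_s: 6.85
tcp_pos: [0.5855, 0.0398, 0.0366]
ee_rot: [[1.0, 0.002, -0.0], [0.002, -1.0, -0.0], [-0.0, 0.0, -1.0]]
wrist_force: [0.5, -0.2, -0.4]
gripper_width: 0.256
gripper_force: 0.0
```

Request:
step_arm(targets="0 0.05 0 0;0 0 0 0;0 0 0 0")

```text
time_s: 7.1
tcp_pos: [0.5855, 0.0393, 0.0366]
ee_rot: [[1.0, 0.002, 0.0], [0.002, -1.0, 0.0], [0.0, -0.0, -1.0]]
wrist_force: [0.1, -0.4, 0.3]
gripper_width: 0.255
gripper_force: 0.0
```

Request:
step_arm(targets="0 0.05 0 0;0 0 0 0;0 0 0 0")

```text
time_s: 7.35
tcp_pos: [0.5855, 0.0389, 0.0366]
ee_rot: [[1.0, 0.002, 0.0], [0.002, -1.0, 0.0], [0.0, -0.0, -1.0]]
wrist_force: [-0.6, 1.5, -0.5]
gripper_width: 0.254
gripper_force: 0.3
```

Request:
step_arm(targets="0 -0.3 0 0;0 -0.3 0 0;0 -0.3 0 0;0 -0.1 0 0;0 0 0 0;0 0 0 0")

```text
time_s: 7.85
tcp_pos: [0.5855, 0.049, 0.0365]
ee_rot: [[1.0, 0.003, -0.0], [0.003, -1.0, 0.0], [-0.0, -0.0, -1.0]]
wrist_force: [-0.6, -0.0, -0.5]
gripper_width: 0.257
gripper_force: 0.0
```

Request:
step_arm(targets="0 -0.05 0 0;0 0 0 0;0 0 0 0")

```text
time_s: 8.1
tcp_pos: [0.5854, 0.0492, 0.0365]
ee_rot: [[1.0, 0.002, -0.0], [0.002, -1.0, -0.0], [-0.0, 0.0, -1.0]]
wrist_force: [-0.2, -1.3, -0.5]
gripper_width: 0.254
gripper_force: 0.3
```

Request:
step_arm(targets="0 -0.05 0 0;0 0 0 0;0 0 0 0")

```text
time_s: 8.35
tcp_pos: [0.5853, 0.0495, 0.0365]
ee_rot: [[1.0, 0.002, -0.0], [0.002, -1.0, -0.0], [-0.0, 0.0, -1.0]]
wrist_force: [0.7, -1.5, 0.0]
gripper_width: 0.253
gripper_force: 1.0
```

Request:
step_arm(targets="0 0.4 0 0;0.6 0 0 0;0.6 0 0 0;0.6 0 0 0;0 0.3 0 0;0 0.3 0 0;0 0.15 0 0;0 0 0 0;0 0 0 0")

```text
time_s: 9.1
tcp_pos: [0.6039, 0.0387, 0.0368]
ee_rot: [[1.0, 0.002, 0.001], [0.002, -1.0, 0.001], [0.001, -0.001, -1.0]]
wrist_force: [0.1, 1.0, -0.4]
gripper_width: 0.255
gripper_force: 0.8
```

Request:
step_arm(targets="0 0.05 0 0;0 0 0 0;0 0 0 0")

```text
time_s: 9.35
tcp_pos: [0.6039, 0.0383, 0.0368]
ee_rot: [[1.0, 0.003, 0.001], [0.003, -1.0, 0.001], [0.001, -0.001, -1.0]]
wrist_force: [1.7, 2.2, 0.4]
gripper_width: 0.254
gripper_force: 1.5
```

Request:
step_arm(targets="0 0.05 0 0;0 0 0 0;0 0 0 0")

```text
time_s: 9.6
tcp_pos: [0.6039, 0.038, 0.0368]
ee_rot: [[1.0, 0.003, 0.001], [0.003, -1.0, 0.001], [0.001, -0.001, -1.0]]
wrist_force: [0.6, 4.8, 1.1]
gripper_width: 0.254
gripper_force: 2.5
```

Request:
step_arm(targets="0 -0.1 0 0;0.5 0 0 0;0.7 0 0 0;0 0.1 0 0;0 0.05 0 0;0 0 0 0;0 0 0 0")

```text
time_s: 10.18
tcp_pos: [0.6153, 0.0364, 0.0364]
ee_rot: [[1.0, 0.002, -0.001], [0.002, -1.0, -0.0], [-0.001, 0.0, -1.0]]
wrist_force: [0.0, 0.3, -0.3]
gripper_width: 0.253
gripper_force: 0.0
```

Request:
step_arm(targets="0 0.04 0 0;0 0 0 0;0 0 0 0")

```text
time_s: 10.43
tcp_pos: [0.6155, 0.0365, 0.0366]
ee_rot: [[1.0, 0.003, 0.0], [0.003, -1.0, -0.0], [0.0, 0.0, -1.0]]
wrist_force: [-0.4, 0.8, -0.1]
gripper_width: 0.254
gripper_force: 0.0
```

Request:
step_arm(targets="0 0.04 0 0;0 0 0 0;0 0 0 0")

```text
time_s: 10.68
tcp_pos: [0.6155, 0.0361, 0.0366]
ee_rot: [[1.0, 0.002, 0.0], [0.002, -1.0, 0.0], [0.0, -0.0, -1.0]]
wrist_force: [-0.1, -0.3, 0.3]
gripper_width: 0.254
gripper_force: 0.0
```

Request:
step_arm(targets="0 0.05 0 0;0 0 0 0;0 0 0 0")

```text
time_s: 10.93
tcp_pos: [0.6155, 0.0356, 0.0366]
ee_rot: [[1.0, 0.002, 0.0], [0.002, -1.0, -0.0], [0.0, 0.0, -1.0]]
wrist_force: [-0.3, 0.5, -0.3]
gripper_width: 0.25
gripper_force: 0.0
```

Request:
step_arm(targets="0 0.05 0 0;0 0 0 0;0 0 0 0")

```text
time_s: 11.18
tcp_pos: [0.6155, 0.0351, 0.0365]
ee_rot: [[1.0, 0.002, -0.0], [0.002, -1.0, 0.0], [-0.0, -0.0, -1.0]]
wrist_force: [0.8, -0.4, -0.6]
gripper_width: 0.252
gripper_force: 0.0
```

Request:
step_arm(targets="0 0.05 0 0;0 0 0 0;0 0 0 0")

```text
time_s: 11.43
tcp_pos: [0.6156, 0.0347, 0.0366]
ee_rot: [[1.0, 0.002, 0.0], [0.002, -1.0, 0.0], [0.0, -0.0, -1.0]]
wrist_force: [0.5, 1.1, 0.3]
gripper_width: 0.252
gripper_force: 0.3
```

Request:
step_arm(targets="0 0.05 0 0;0 0 0 0;0 0 0 0")

```text
time_s: 11.68
tcp_pos: [0.6156, 0.0344, 0.0366]
ee_rot: [[1.0, 0.002, 0.0], [0.002, -1.0, 0.0], [0.0, -0.0, -1.0]]
wrist_force: [-0.3, 1.7, -0.2]
gripper_width: 0.249
gripper_force: 0.8
```

Run:
```python
from h import *
b=cap("top");a=cap("scene")
im=np.hstack([cv2.resize(b["frame"][165:250,245:330],None,fx=4.7,fy=4.7,interpolation=cv2.INTER_CUBIC),cv2.resize(a["frame"][165:250,220:305],None,fx=4.7,fy=4.7,interpolation=cv2.INTER_CUBIC)])
cv2.imwrite("pics/c3.png",im)
```

```text
(no output)
```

View pics/c3.png

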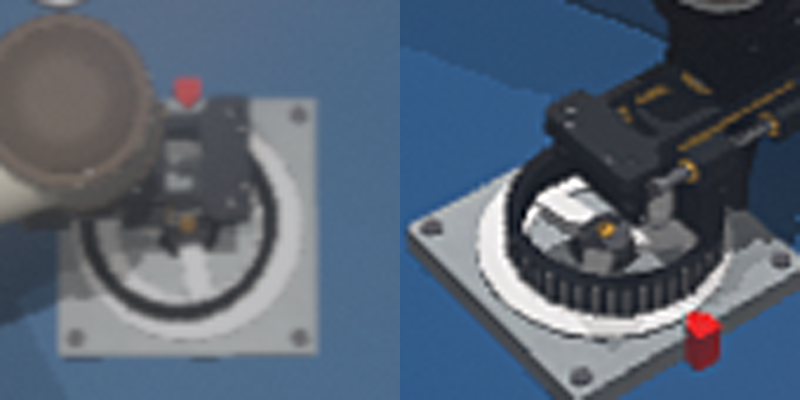

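The pictures show the inner finger inside the rim and the outer finger touching its ribbed outside. The contacts put the wall's middle at y≈0.0440 and the rim's centre at x≈0.588. I'll centre there, narrow the opening, check forces, then squeeze.

Request:
step_arm(targets="0 -0.5 0 0;0 -0.46 0 0;-1 0 0 0;-1 0 0 0;-0.8 0 0 0;0 0 0 0;0 0 0 0")

```text
time_s: 12.37
tcp_pos: [0.5876, 0.0438, 0.0368]
ee_rot: [[1.0, 0.003, 0.001], [0.003, -1.0, -0.0], [0.001, 0.0, -1.0]]
wrist_force: [1.2, 0.4, -0.2]
gripper_width: 0.253
gripper_force: 0.0
```

Request:
step_arm(targets="0 0 0 0;0 0 0 0;0 0 0 0", claw=1.4)

```text
time_s: 12.62
tcp_pos: [0.588, 0.0437, 0.0365]
ee_rot: [[1.0, 0.002, 0.0], [0.002, -1.0, 0.0], [0.0, -0.0, -1.0]]
wrist_force: [-0.6, 0.6, -0.4]
gripper_width: 0.171
gripper_force: 0.0
```

Request:
step_arm(targets="0 -0.03 0 0;0 0 0 0;0 0 0 0", claw=1.25)

```text
time_s: 12.87
tcp_pos: [0.5876, 0.0439, 0.0365]
ee_rot: [[1.0, 0.002, 0.0], [0.002, -1.0, -0.0], [0.0, 0.0, -1.0]]
wrist_force: [-1.0, 0.9, 0.1]
gripper_width: 0.15
gripper_force: 0.0
```

Request:
step_arm(targets="0 0 0 0;0 0 0 0", claw=1.15)

```text
time_s: 13.03
tcp_pos: [0.5876, 0.0441, 0.0366]
ee_rot: [[1.0, 0.002, 0.0], [0.002, -1.0, 0.0], [0.0, -0.0, -1.0]]
wrist_force: [-0.0, 1.2, 0.0]
gripper_width: 0.136
gripper_force: 0.6
```

Request:
step_arm(targets="0 -0.03 0 0;0 0 0 0")

```text
time_s: 13.2
tcp_pos: [0.5876, 0.0443, 0.0366]
ee_rot: [[1.0, 0.003, 0.0], [0.003, -1.0, 0.0], [0.0, -0.0, -1.0]]
wrist_force: [0.5, -0.2, -0.9]
gripper_width: 0.133
gripper_force: 1.3
```

Request:
step_arm(targets="0 0 0 0;0 0 0 0", claw=1.05)

```text
time_s: 13.37
tcp_pos: [0.5877, 0.0443, 0.0366]
ee_rot: [[1.0, 0.003, 0.001], [0.003, -1.0, 0.0], [0.001, -0.0, -1.0]]
wrist_force: [0.7, 0.1, 0.4]
gripper_width: 0.125
gripper_force: 11.2
```

Request:
step_arm(targets="0 0 0 0;0 0 0 0;0 0 0 0", claw=0.9)

```text
time_s: 13.62
tcp_pos: [0.588, 0.0443, 0.0367]
ee_rot: [[1.0, 0.003, 0.001], [0.003, -1.0, 0.0], [0.001, -0.0, -1.0]]
wrist_force: [1.7, 0.3, -0.9]
gripper_width: 0.116
gripper_force: 29.4
```

Request:
step_arm(targets="0.46 0.016 0 4;0.46 0.016 0 4;0 0 0 0;0 0 0 0")

```text
time_s: 13.95
tcp_pos: [0.5974, 0.0435, 0.0367]
ee_rot: [[0.991, -0.135, 0.002], [-0.135, -0.991, 0.0], [0.001, -0.0, -1.0]]
wrist_force: [3.6, -0.9, -1.4]
gripper_width: 0.114
gripper_force: 29.3
```

Request:
step_arm(targets="0.48 0.016 0 4;0.48 0.016 0 4;0 0 0 0;0 0 0 0")

```text
time_s: 14.28
tcp_pos: [0.6062, 0.0414, 0.0366]
ee_rot: [[0.963, -0.271, 0.001], [-0.271, -0.963, -0.0], [0.001, -0.0, -1.0]]
wrist_force: [3.5, -1.0, -1.0]
gripper_width: 0.118
gripper_force: 29.3
```

Request:
step_arm(targets="0.49 0.016 0 4;0.48 0.016 0 4;0.48 0.016 0 4;0 0 0 0;0 0 0 0")

```text
time_s: 14.7
tcp_pos: [0.619, 0.0359, 0.0365]
ee_rot: [[0.885, -0.465, -0.001], [-0.465, -0.885, -0.0], [-0.0, 0.001, -1.0]]
wrist_force: [2.6, -3.1, -1.1]
gripper_width: 0.118
gripper_force: 29.3
```

Run:
```python
from h import *
s=sense();R=np.array(s["ee_rot"]);print(R.T@s["wrist_force"],R.T@s["moment"])
```

```text
[3.68770129 1.52938887 1.06543546] [-0.6209796   0.79656811 -0.27847899]
```

Request:
step_arm(targets="0.48 0.025 0 4;0.48 0.02 0 4;0.48 0.02 0 4;0 0 0 0;0 0 0 0")

```text
time_s: 15.12
tcp_pos: [0.6305, 0.0277, 0.0364]
ee_rot: [[0.769, -0.639, -0.002], [-0.639, -0.769, -0.001], [-0.001, 0.001, -1.0]]
wrist_force: [1.1, -3.3, 0.0]
gripper_width: 0.112
gripper_force: 29.2
```

Run:
```python
from h import *
s=sense();R=np.array(s["ee_rot"]);print(R.T@s["wrist_force"],R.T@s["moment"])
```

```text
[ 2.96719963  1.83877739 -0.03564543] [-0.75123692  0.69247066 -0.24477588]
```

Request:
step_arm(targets="0.49 0.03 0 4;0.48 0.022 0 4;0.48 0.022 0 4;0 0 0 0;0 0 0 0")

```text
time_s: 15.53
tcp_pos: [0.64, 0.0173, 0.0362]
ee_rot: [[0.62, -0.785, -0.002], [-0.785, -0.62, -0.001], [-0.001, 0.002, -1.0]]
wrist_force: [-1.0, -2.9, 1.1]
gripper_width: 0.114
gripper_force: 29.2
```

Run:
```python
from h import *
s=sense();R=np.array(s["ee_rot"]);print(R.T@s["wrist_force"],R.T@s["moment"])
```

```text
[ 1.67338885  2.62193968 -1.13683545] [-1.01386395  0.54046596 -0.23503927]
```

Request:
step_arm(targets="0.48 0.04 0 4;0.48 0.025 0 4;0.48 0.025 0 4;0 0 0 0;0 0 0 0")

```text
time_s: 15.95
tcp_pos: [0.6471, 0.005, 0.0361]
ee_rot: [[0.443, -0.896, -0.003], [-0.896, -0.443, -0.0], [-0.001, 0.003, -1.0]]
wrist_force: [-2.3, -3.4, 0.5]
gripper_width: 0.115
gripper_force: 29.1
```

Run:
```python
from h import *
s=sense();R=np.array(s["ee_rot"]);print(R.T@s["wrist_force"],R.T@s["moment"])
b=cap("top");a=cap("scene")
im=np.hstack([cv2.resize(b["frame"][165:250,245:330],None,fx=4.7,fy=4.7,interpolation=cv2.INTER_CUBIC),cv2.resize(a["frame"][165:250,220:305],None,fx=4.7,fy=4.7,interpolation=cv2.INTER_CUBIC)])
cv2.imwrite("pics/c4.png",im)
```

```text
[ 1.99738753  3.55715688 -0.4462805 ] [-1.33372671  0.40933823 -0.1986581 ]
```

View pics/c4.png

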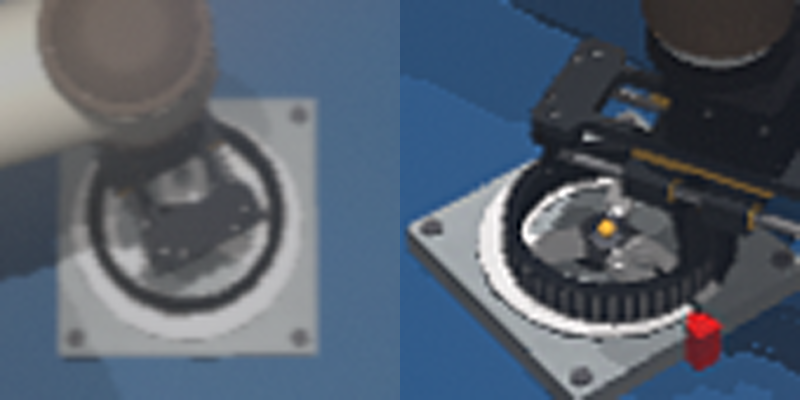

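The picture shows the wheel with its mark a little short of the pointer (scene crop: mark about (690,300), pointer (703,330)). I'll measure the remaining angle by unwrapping the flange.

```bash
cat > pol.py <<'E'
from h import *
def prof(c,sh,ang,rs,z=.026):
    g=cv2.cvtColor(c["frame"],cv2.COLOR_BGR2GRAY).astype(np.float32)
    P=[[proj(c,[sh[0]+r*np.cos(np.radians(t)),sh[1]+r*np.sin(np.radians(t)),z]) for t in ang] for r in rs]
    P=np.array(P,np.float32);return cv2.remap(g,P[...,0],P[...,1],cv2.INTER_LINEAR)
def shaft(c,box):
    x,y,w,h=box;im=c["frame"][y:y+h,x:x+w].astype(float)
    wt=np.clip(im[...,2]-im[...,0]-25,0,None);Y,X=np.mgrid[y:y+h,x:x+w]
    return np.array([(wt*X).sum(),(wt*Y).sum()])/wt.sum()
def ptr(c,box):
    x,y,w,h=box;im=c["frame"][y:y+h,x:x+w].astype(float)
    wt=np.clip(im[...,2]-im[...,1:2].max(-1)-50,0,None);Y,X=np.mgrid[y:y+h,x:x+w]
    return np.array([(wt*X).sum(),(wt*Y).sum()])/wt.sum()
E
python3 - <<'E'
from pol import *
a=cap("scene");b=cap("top")
a0=dict(a,frame=cv2.imread("pics/scene0.png"));b0=dict(b,frame=cv2.imread("pics/top0.png"))
sa=plane(a0,*shaft(a0,(256,206,16,14)),.036);sb=plane(b0,*shaft(b0,(279,206,12,12)),.036);print(sa,sb)
sn=plane(a,*shaft(a,(256,206,16,14)),.036);print("now",sn)
pb=plane(b0,*ptr(b0,(275,176,20,16)),.028);print("ptr ang top",pb,np.degrees(np.arctan2(*(pb-sb)[1::-1])))
A=np.arange(55,90,2);print("top0");print(A);print(prof(b0,sb,A,[.070,.072,.074]).astype(int))
print("scene now");A=np.arange(-14,30,2);print(A);print(prof(a,sn,A,[.070,.072,.074]).astype(int))
E
```

```text
[ 0.5892241  -0.02124354  0.036     ] [ 0.58454552 -0.01965096  0.036     ]
now [ 0.58957482 -0.02121279  0.036     ]
ptr ang top [ 0.67407376 -0.02154904  0.028     ] -1.2145412295190825
top0
[55 57 59 61 63 65 67 69 71 73 75 77 79 81 83 85 87 89]
[[ 86  85  80  81  82  83  78  70  73  89  96  87  87  88  88  92  95  94]
 [111 107 100  99 107 113  93  83  93 117 128 112 113 120 129 133 135 138]
 [133 135 127 128 137 139 114  99 109 138 146 140 142 150 155 157 157 160]]
scene now
[-14 -12 -10  -8  -6  -4  -2   0   2   4   6   8  10  12  14  16  18  20
  22  24  26  28]
[[160 158 185 155 151 182 156 170 154  89  51  65  91  97  95  85  89  87
   79  53  36  29]
 [215 198 207 217 200 206 208 209 194 106  42  76 108 114 114 111 111 115
   86  47  32  27]
 [192 194 196 187 193 192 190 193 157  92  57  79 107 110 110 113 115 101
   73  47  30  35]]
```

Request:
step_arm(targets="0.42 0.045 0 3.5;0.42 0.025 0 3.5;0 0 0 0;0 0 0 0")

```text
time_s: 16.48
tcp_pos: [0.6501, -0.0028, 0.036]
ee_rot: [[0.329, -0.944, -0.003], [-0.944, -0.329, -0.0], [-0.001, 0.003, -1.0]]
wrist_force: [-4.3, -3.2, -0.2]
gripper_width: 0.116
gripper_force: 29.1
```

Run:
```python
from pol import *
s=sense();R=np.array(s["ee_rot"]);print(R.T@s["wrist_force"],R.T@s["moment"])
a=cap("scene")
sn=plane(a,*shaft(a,(256,206,16,14)),.036);print("now",sn)
A=np.arange(-16,16,1.5);print(A);print(prof(a,sn,A,[.072,.074]).astype(int))
pa=plane(a,*ptr(a,(276,228,17,20)),.02);print("ptr",pa,np.degrees(np.arctan2(*(pa-sn)[1::-1])))
```

```text
[1.57130152 5.09035486 0.25208319] [-1.62220288  0.28982523 -0.18420017]
now [ 0.58970357 -0.02131148  0.036     ]
[-16.  -14.5 -13.  -11.5 -10.   -8.5  -7.   -5.5  -4.   -2.5  -1.    0.5
   2.    3.5   5.    6.5   8.    9.5  11.   12.5  14.   15.5]
[[206 213 207 200 207 215 214 184 110  56  57  84 112 109 108 111 107 112
  112 106  81  50]
 [189 205 199 199 199 189 190 174 112  57  47  77  97 111 112 110 118 120
  117 105  78  63]]
ptr [ 0.67962957 -0.02343763  0.02      ] -1.3544099340676803
```

Request:
step_arm(targets="0.01 0.05 0 0;0 0 0 0;0 0 0 0")

```text
time_s: 16.78
tcp_pos: [0.6501, -0.0029, 0.0362]
ee_rot: [[0.329, -0.944, -0.002], [-0.944, -0.329, -0.0], [-0.001, 0.002, -1.0]]
wrist_force: [-5.6, -2.1, -0.1]
gripper_width: 0.118
gripper_force: 29.1
```

Request:
step_arm(targets="0 0 0 0;0 0 0 0;0 0 0 0;0 0 0 0", claw=2.6)

```text
time_s: 17.12
tcp_pos: [0.6532, -0.0022, 0.0375]
ee_rot: [[0.329, -0.944, 0.005], [-0.944, -0.329, 0.001], [0.001, -0.005, -1.0]]
wrist_force: [0.8, 0.0, -0.1]
gripper_width: 0.274
gripper_force: 0.0
```

Request:
step_arm(targets="0 0 -2 0;0 0 -4 0;0 0 -4 0;0 0 -4 0;0 0 0 0;0 0 0 0")

```text
time_s: 17.62
tcp_pos: [0.654, -0.0022, 0.1811]
ee_rot: [[0.328, -0.945, 0.011], [-0.945, -0.328, 0.002], [0.001, -0.011, -1.0]]
wrist_force: [-1.0, 0.8, -0.8]
gripper_width: 0.299
gripper_force: 0.0
```

Run:
```python
from pol import *
a=cap("scene");b=cap("top")
sn=plane(a,*shaft(a,(256,206,16,14)),.036);print("now",sn)
A=np.arange(-10,8,1);print(A);print(prof(a,sn,A,[.072,.074]).astype(int))
pa=plane(a,*ptr(a,(276,228,17,20)),.02);print("ptr",pa,np.degrees(np.arctan2(*(pa-sn)[1::-1])))
A=np.arange(-15,14,1.5);print(A,prof(a,sn,A,[.029,.032,.035,.040,.044],.032).astype(int))
cv2.imwrite("pics/c5.png",cv2.resize(np.hstack([a["frame"][165:250,220:305],b["frame"][165:250,245:330]]),None,fx=4.7,fy=4.7,interpolation=cv2.INTER_CUBIC))
```

```text
now [ 0.58892583 -0.02191928  0.036     ]
[-10  -9  -8  -7  -6  -5  -4  -3  -2  -1   0   1   2   3   4   5   6   7]
[[194 206 217 208 187 164 124  77  50  57  71  92 108 109 110 110 112 107]
 [193 204 211 208 215 191 138  91  62  47  57  79  98 108 115 115 113 113]]
ptr [ 0.67666611 -0.02040076  0.02      ] 0.9915167868882314
[-15.  -13.5 -12.  -10.5  -9.   -7.5  -6.   -4.5  -3.   -1.5   0.    1.5
   3.    4.5   6.    7.5   9.   10.5  12.   13.5] [[107 105 103 102 104 105 106 107 108 110 112 115 117 117 118 119 119 119
  117 116]
 [105 102 100  99 100 102 103 105 105 107 107 108 108 108 108 109 110 111
  113 115]
 [107 101  94  86  83  84  86  90  95  98 103 109 111 112 111 109 109 109
  111 113]
 [114 133 148 154 134 123 115  97  86  82  90 103 109 112 113 114 114 115
  115 116]
 [ 85 122 131 135 127 102  69  51  43  34  32  53  77  94 107 118 118 116
  115 117]]
```

View pics/c5.png

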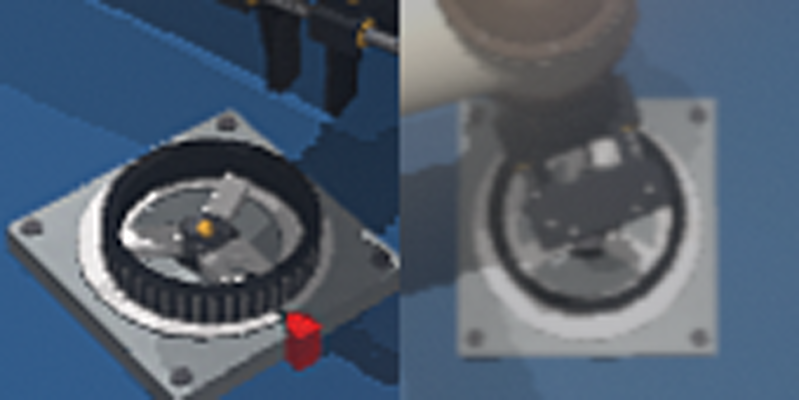

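The mark now stands in line with the pointer (scene crop: mark (290,318), pointer (303,325)). Next is the pin's position and yaw.

Run:
```python
from pol import *
t=np.radians(-70.6);Rm=np.array([[np.cos(t),-np.sin(t)],[np.sin(t),np.cos(t)]])
p1=np.array([.5879,.0443]);p2=np.array([.6501,-.0028]);print("shaft arc",np.linalg.solve(np.eye(2)-Rm,p2-Rm@p1))
a=cap("scene");b=cap("top")
A=cv2.resize(a["frame"][208:248,160:198],None,fx=12,fy=12,interpolation=cv2.INTER_CUBIC)[:480,:400]
B=cv2.resize(b["frame"][225:252,342:372],None,fx=13,fy=13,interpolation=cv2.INTER_CUBIC)
im=np.zeros((480,800,3),np.uint8);im[:,:400]=A;im[:351,400:790]=B;cv2.imwrite("pics/c6.png",im)
def top(c,box,thr,z,hmax):
    x,y,w,h=box;I=cv2.resize(c["frame"][y:y+h,x:x+w],None,fx=8,fy=8,interpolation=cv2.INTER_CUBIC);s=cv2.cvtColor(I,cv2.COLOR_BGR2HSV)
    m=cv2.inRange(s,(20,100,thr),(36,255,255));cn=max(cv2.findContours(m,0,1)[0],key=cv2.contourArea)[:,0]
    P=np.array([plane(c,x+(q[0]+.5)/8-.5,y+(q[1]+.5)/8-.5,z)[:2] for q in cn],np.float32)*1000
    return cv2.minAreaRect(P)
print("scene",top(a,(168,208,22,22),195,.095,0));print("top",top(b,(350,230,20,16),172,.095,0))
s=cv2.cvtColor(cv2.resize(b["frame"][225:252,342:372],None,fx=8,fy=8,interpolation=cv2.INTER_CUBIC),cv2.COLOR_BGR2HSV)
m=cv2.inRange(s,(15,60,0),(124,255,255))&cv2.inRange(s,(0,175,0),(180,255,255))
cn=max(cv2.findContours(m,0,1)[0],key=cv2.contourArea)[:,0]
P=np.array([plane(b,342+(q[0]+.5)/8-.5,225+(q[1]+.5)/8-.5,.035)[:2] for q in cn],np.float32)*1000;print("block",cv2.minAreaRect(P))
```

```text
shaft arc [ 0.58573914 -0.02317411]
scene ((507.2881774902344, -241.1329345703125), (14.93916130065918, 14.821308135986328), 7.336761951446533)
top ((501.3448791503906, -238.59840393066406), (11.790373802185059, 12.021159172058105), 17.093835830688477)Traceback (most recent call last):
  File "<stdin>", line 16, in <module>
ValueError: max() iterable argument is empty
```

View pics/c6.png

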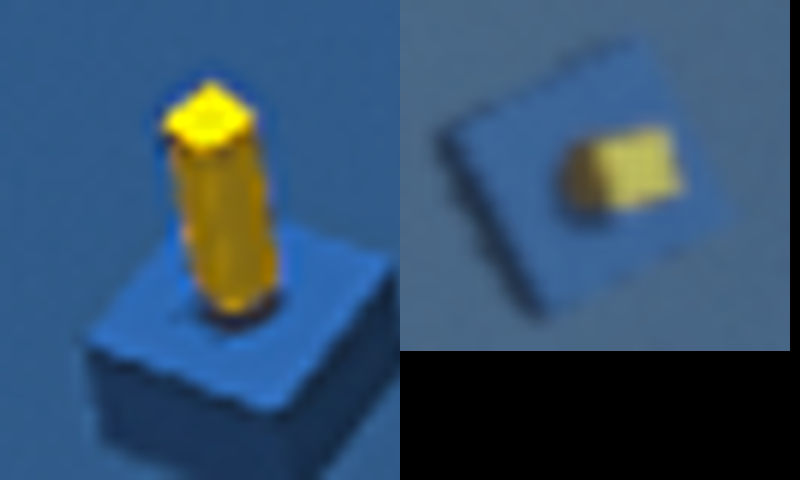

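The pin stands in its block with its handle sides at about 11° to world x (top crop (635,170)); the block itself is turned differently.

Request:
step_arm(targets="2.2 2.75 0 0;2.2 2.75 0 0;2.2 2.75 0 0;2.2 2.75 0 0;2.2 2.75 0 0;2.2 2.75 0 0;2.2 2.75 0 0;2.2 2.75 0 0;0 0 0 4;0 0 0 4;0 0 0 0;0 0 0 0", claw=4)

```text
time_s: 18.82
tcp_pos: [0.5006, -0.2415, 0.1755]
ee_rot: [[0.195, -0.981, -0.002], [-0.981, -0.195, 0.0], [-0.001, 0.002, -1.0]]
wrist_force: [0.4, 0.5, 0.6]
gripper_width: 0.463
gripper_force: 0.0
```

Run:
```python
from pol import *
a=cap("scene");b=cap("top");s=sense();print(s["tcp_pos"],s["joints"])
sn=plane(a,*shaft(a,(256,206,16,14)),.036);sb=plane(b,*shaft(b,(279,206,12,12)),.036);print("now",sn,sb)
A=np.arange(-10,8,1);print(A);print(prof(a,sn,A,[.072,.074]).astype(int));print(prof(b,sb,A,[.072,.074]).astype(int))
pa=plane(a,*ptr(a,(276,228,17,20)),.02);print("ptr",pa,np.degrees(np.arctan2(*(pa-sn)[1::-1])))
pb=plane(b,*ptr(b,(275,176,20,16)),.028);print("ptr top",np.degrees(np.arctan2(*(pb-sb)[1::-1])))
im=np.zeros((500,800,3),np.uint8);im[:400,:400]=cv2.resize(b["frame"][170:255,242:327],(400,400),interpolation=cv2.INTER_CUBIC);im[:500,400:]=cv2.resize(a["frame"][180:280,130:210],(400,500),interpolation=cv2.INTER_CUBIC)
cv2.imwrite("pics/c7.png",im)
```

```text
[ 0.50097176 -0.24111069  0.17585964] [-8.99767765e+00  1.76182644e+01 -1.32923365e+01 -1.18573079e-03
 -5.91557460e+01  2.02516014e+01]
now [ 0.58925889 -0.0212508   0.036     ] [nan nan nan]
[-10  -9  -8  -7  -6  -5  -4  -3  -2  -1   0   1   2   3   4   5   6   7]
[[230 241 250 226 204 159 107  59  64 103 168 211 243 237 226 229 243 220]
 [222 234 228 232 232 183 124  85  70  82 130 175 202 219 223 211 203 206]]
[[0 0 0 0 0 0 0 0 0 0 0 0 0 0 0 0 0 0]
 [0 0 0 0 0 0 0 0 0 0 0 0 0 0 0 0 0 0]]
ptr [ 0.67515318 -0.0190642   0.02      ] 1.45825719541151
ptr top nanpol.py:9: RuntimeWarning: invalid value encountered in divide
  return np.array([(wt*X).sum(),(wt*Y).sum()])/wt.sum()
```

View pics/c7.png

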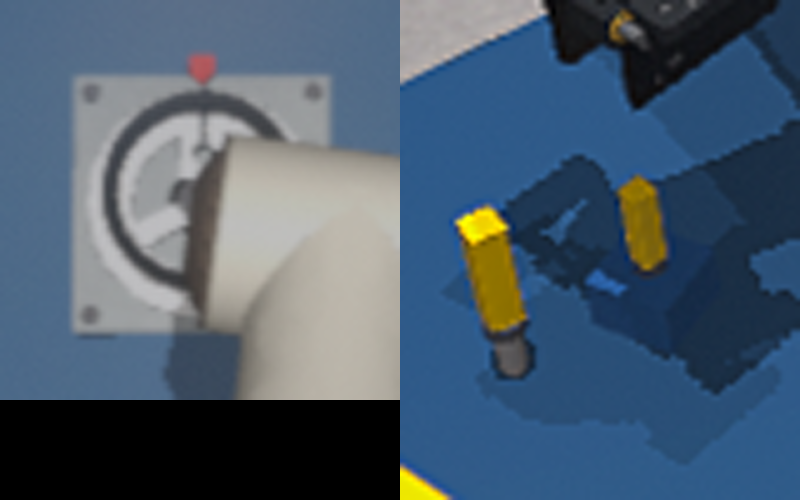

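The top view shows the mark line (204,85–150) right under the pointer (203,68), and the pin is still in its block. Now I descend on the pin.

Request:
step_arm(targets="0 -0.3 2 0;0 0 3 0;0 0 2 0;0 0 1.5 0;0 0 1 0;0 0 0.7 0;0 0 0.5 0;0 0 0 0;0 0 0 0")

```text
time_s: 19.67
tcp_pos: [0.5044, -0.2409, 0.0701]
ee_rot: [[0.194, -0.981, 0.001], [-0.981, -0.194, -0.0], [0.001, -0.001, -1.0]]
wrist_force: [0.9, -0.1, 0.4]
gripper_width: 0.461
gripper_force: 0.0
```

Request:
step_arm(targets="0 0 0 0;0 0 0 0;0 0 0 0;0 0 0 0", claw=2.2)

```text
time_s: 20.0
tcp_pos: [0.5041, -0.2409, 0.07]
ee_rot: [[0.193, -0.981, 0.001], [-0.981, -0.193, -0.0], [0.0, -0.001, -1.0]]
wrist_force: [-0.3, 0.7, -0.8]
gripper_width: 0.282
gripper_force: 0.0
```

Request:
step_arm(targets="0 0 0 0;0 0 0 0;0 0 0 0", claw=1.9)

```text
time_s: 20.25
tcp_pos: [0.5038, -0.2409, 0.0696]
ee_rot: [[0.193, -0.981, 0.0], [-0.981, -0.193, -0.0], [0.0, -0.0, -1.0]]
wrist_force: [0.1, 0.2, -0.6]
gripper_width: 0.223
gripper_force: 0.0
```

Request:
step_arm(targets="0 0 0 0;0 0 0 0;0 0 0 0", claw=1.65)

```text
time_s: 20.5
tcp_pos: [0.5038, -0.2408, 0.0695]
ee_rot: [[0.193, -0.981, -0.0], [-0.981, -0.193, 0.0], [-0.0, 0.0, -1.0]]
wrist_force: [-0.5, -1.3, -0.3]
gripper_width: 0.192
gripper_force: 0.1
```

Request:
step_arm(targets="0 0 0 0;0 0 0 0", claw=1.55)

```text
time_s: 20.67
tcp_pos: [0.5038, -0.2409, 0.0695]
ee_rot: [[0.193, -0.981, -0.0], [-0.981, -0.193, 0.0], [-0.0, 0.0, -1.0]]
wrist_force: [-1.0, 0.1, -0.3]
gripper_width: 0.176
gripper_force: 0.1
```

Well centred; squeeze firmly and lift.

Request:
step_arm(targets="0 0 0 0;0 0 0 0;0 0 0 0;0 0 0 0", claw=1.1)

```text
time_s: 21.0
tcp_pos: [0.5038, -0.2408, 0.0695]
ee_rot: [[0.193, -0.981, -0.0], [-0.981, -0.193, 0.0], [-0.0, 0.0, -1.0]]
wrist_force: [-0.4, 0.3, -0.4]
gripper_width: 0.168
gripper_force: 30.0
```

Run:
```python
from h import *
s=sense();R=np.array(s["ee_rot"]);print(s["tcp_pos"],s["wrist_force"],s["moment"],s["gripper_width"]*87,s["gripper_force"])
```

```text
[ 0.50376325 -0.24083994  0.06952868] [-0.39653774  0.32881586 -0.39384351] [-0.05041081  0.2191007  -0.03733565] 14.640836523273618 29.989131619222462
```

Request:
step_arm(targets="0 0 -0.5 0;0 0 -1 0;0 0 -2 0;0 0 -2 0;0 0 -1.3 0;0 0 0 0;0 0 0 0")

```text
time_s: 21.58
tcp_pos: [0.5043, -0.2408, 0.1386]
ee_rot: [[0.193, -0.981, 0.003], [-0.981, -0.193, -0.0], [0.001, -0.003, -1.0]]
wrist_force: [-0.2, -0.4, -2.5]
gripper_width: 0.172
gripper_force: 30.0
```

Request:
step_arm(targets="-1 -0.8 0 0;-2 -1.6 0 0;-2 -1.6 0 0;-2 -1.6 0 0;-2 -1.6 0 0;-2 -1.6 0 0;-2 -1.6 0 0;-2 -1.6 0 0;-2 -1.6 0 0;-1.5 -1.3 0 0;-0.74 -0.54 0 0;0 0 0 0")

```text
time_s: 22.58
tcp_pos: [0.6183, -0.0201, 0.136]
ee_rot: [[0.196, -0.981, -0.002], [-0.981, -0.196, -0.0], [-0.0, 0.002, -1.0]]
wrist_force: [-1.4, 0.1, -1.2]
gripper_width: 0.167
gripper_force: 30.0
```

Request:
step_arm(targets="0 0 0 0;0 0 0 0;0 0 0 0")

```text
time_s: 22.83
tcp_pos: [0.6174, -0.0233, 0.1373]
ee_rot: [[0.192, -0.981, -0.001], [-0.981, -0.192, -0.0], [-0.0, 0.001, -1.0]]
wrist_force: [0.9, -0.3, -0.4]
gripper_width: 0.168
gripper_force: 30.0
```

Run:
```python
from pol import *
s=sense();print(s["tcp_pos"],s["wrist_force"],s["moment"],s["gripper_width"]*87)
a=cap("scene");b=cap("top")
p=np.array(s["tcp_pos"])
print("proj tip/bore",proj(a,[p[0],p[1],p[2]-.0615]),proj(a,[.6182,-.0221,.032]),a["eye"])
im=np.zeros((560,800,3),np.uint8);im[:,:400]=cv2.resize(a["frame"][140:252,225:305],(400,560),interpolation=cv2.INTER_CUBIC);im[:400,400:]=cv2.resize(b["frame"][165:245,245:325],(400,400),interpolation=cv2.INTER_CUBIC)
cv2.imwrite("pics/c8.png",im)
```

```text
[ 0.61744301 -0.02326728  0.13731807] [ 0.86138708 -0.28118203 -0.38500871] [-0.0268601   0.08810774 -0.0462658 ] 14.575598565107393
proj tip/bore [269.29619834 208.80029849] [269.68990018 219.99437179] [ 1.37715853 -0.65174665  1.07578736]
```

View pics/c8.png

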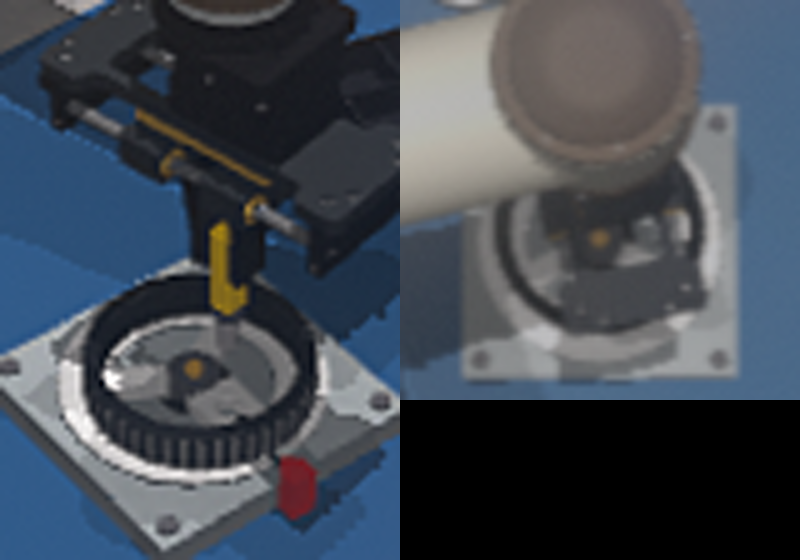

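The pin hangs gripped and upright over the wheel (scene crop: handle bottom about (230,312), shank (228,335)); the lock hole lies in the shadowed spoke below. I'll check the lateral offset from the yellow mask.

Run:
```python
from pol import *
a=cap("scene");p=np.array(sense()["tcp_pos"]);print(p)
x,y,w,h=258,180,26,32
I=cv2.resize(a["frame"][y:y+h,x:x+w],None,fx=8,fy=8,interpolation=cv2.INTER_CUBIC);s=cv2.cvtColor(I,cv2.COLOR_BGR2HSV)
m=cv2.inRange(s,(18,130,60),(36,255,255))
for r in range(0,h*8,8):
    q=np.where(m[r])[0]
    if len(q):print(y+r/8, x+q.min()/8-.5,x+q.max()/8-.5)
# grey shank below
for r in range(198,214):print(r,cv2.cvtColor(a["frame"],cv2.COLOR_BGR2GRAY)[r,262:281])
zb=p[2]-.0615
t=np.radians(11.2);B=np.array([.6212,-.022])
for nm,c in(("bore",B),("tcp",p[:2]+[.0035,.0])):
    for z in(zb+.033,):
        print(nm,[np.round(proj(a,[c[0]+.0075*(i*np.cos(t)-j*np.sin(t)),c[1]+.0075*(i*np.sin(t)+j*np.cos(t)),z]),1) for i,j in((-1,-1),(1,-1),(1,1),(-1,1),(0,0))])
    print(nm,"tip",proj(a,[*c,zb]),"collar",proj(a,[*c,zb+.030]))
```

```text
[ 0.61785286 -0.02309122  0.13772797]
180.0 274.5 276.875
181.0 273.875 275.25
182.0 273.5 274.75
183.0 273.625 274.625
184.0 273.875 274.75
185.0 267.625 269.875
186.0 266.5 270.25
187.0 266.375 270.5
188.0 266.5 270.5
189.0 266.5 270.125
190.0 266.5 270.0
191.0 266.5 270.0
192.0 266.5 270.0
193.0 266.625 270.0
194.0 266.875 270.0
195.0 266.625 269.875
196.0 266.5 270.0
197.0 266.5 270.875
198.0 266.5 273.75
199.0 266.5 273.875
200.0 266.5 273.875
201.0 266.875 273.25
202.0 268.375 272.0
198 [ 32  31  31  29  25  95 103 101 108 104 104 107  61  26  30  27  26  35
  45]
199 [ 32  31  30  29  25  94 103 102 107  99  98 104  58  27  29  31  31  30
  29]
200 [ 33  29  31  28  27  93 106 103 107  99 101 102  56  25  30  31  29  31
  30]
201 [ 25  26  27  25  21  53 108 107 110 103 113  66  25  29  30  31  31  31
  31]
202 [ 42  43  43  42  41  45  39  74 107 102  63  38  29  28  29  30  32  31
  31]
203 [124 124 124 128 129 110  62  41  41  41  43  44  31  26  29  29  30  30
  29]
204 [169 139 131 152 161 133  84  61  53  50  60  95  72  42  27  26  27  29
  31]
205 [ 71  70  70  88 107 
[... 405 characters left out ...]
6  87  96 112 116  92  78  73  77  79  78  77  76  83 105 114
 115]
211 [ 47  51  49  45  43  70  91  90  82  79  80  78  80  79  77  75  88 110
 115]
212 [ 70  92  90  61  48  46  62  80  80  79  80  79  79  78  79  78  75 101
 113]
213 [ 91  97  97  71  51  50  49  48  71  79  78  78  79  80  80  79  77  86
 110]
bore [array([266.6, 200.7]), array([271. , 203.3]), array([274.7, 200.2]), array([270.3, 197.7]), array([270.7, 200.5])]
bore tip [270.55139339 209.26049705] collar [270.64987346 201.27619512]
tcp [array([266.4, 200.9]), array([270.8, 203.5]), array([274.4, 200.4]), array([270. , 197.9]), array([270.4, 200.7])]
tcp tip [270.27189937 209.47442173] collar [270.36610796 201.49008883]
```

Request:
step_arm(targets="-0.02 -0.09 0.5 0;0 0 1 0;0 0 1 0;0 0 0.7 0;0 0 0.5 0;0 0 0.3 0;0 0 0 0;0 0 0 0;0 0 0 0")

```text
time_s: 23.73
tcp_pos: [0.6194, -0.0218, 0.0979]
ee_rot: [[0.193, -0.981, 0.001], [-0.981, -0.193, 0.0], [0.0, -0.001, -1.0]]
wrist_force: [1.3, 0.9, -0.5]
gripper_width: 0.169
gripper_force: 30.0
```

```bash
cat > st.py <<'E'
from h import *
s=sense();R=np.array(s["ee_rot"]);print("tip z",s["tcp_pos"][2]-.0615,s["tcp_pos"][:2],"F",np.round(s["wrist_force"],1),"Ft",np.round(R.T@s["wrist_force"],1),"M",np.round(R.T@s["moment"],2))
E
python3 st.py
python3 - <<'E'
from pol import *
a=cap("scene");g=cv2.cvtColor(a["frame"],cv2.COLOR_BGR2GRAY)
for r in range(204,224):print(r,g[r,258:284])
print(proj(a,[.6212,-.022,.032]))
E
```

```text
tip z 0.03644550769704917 [ 0.61941183 -0.02178965] F [ 1.3  0.9 -0.5] Ft [-0.7 -1.5  0.5] M [-0.1  -0.03  0.08]
204 [156 154 155 178 169 144 107 120  88  81  98 104 110  62  24  28  29  28
  27  26  30  30  30  30  31  31]
205 [101  74  73  75  71  72  73  96 147 118 100 102 108  62  24  28  28  26
  35  40  31  28  30  30  29  32]
206 [ 96 103 103 102 102  99 101 131 122 100 100 102 109  61  23  24  25  31
  91 104  73  37  25  29  31  31]
207 [104 103 101 101 101  99 119 116 113 102  99 101 106  75  32  21  43  87
 119 122 124  79  37  28  28  30]
208 [104 102 101 101 100 101 111 114 114 102  98 101 103 116  74  44  87 100
 113 117 118 122  91  44  25  27]
209 [103 103 103 104 102 109 114 115 117 104 100 101 102 112 106 101  97  80
  84 108 115 116 120  90  45  26]
210 [ 96 103 103  81  71  60  56  88  97  99 101 103 101 110 102  99  94  81
  73  83 107 113 115 121  92  43]
211 [ 77  80  56  45  49  51  51  45  43  59  94 103 103 110 103  96  86  80
  77  75  89 109 114 116 124  69]
212 [ 71  50  49  50  69  92  91  61  49  43  53  81  99 116 105  66  54  75
  80  77  74 101 114 1
[... 560 characters left out ...]
0  49]
218 [ 91  57  48  50  54  50  81  87 113 120 120  89  85  88  80  98 102  85
  77  78  76  82 113 120  69  29]
219 [ 67  51  48  49  81  88 114 119 117 115 120  93  85  85  79 109 119 105
  83  77  78  92 114  69  30  28]
220 [ 32  30  34  39  85 116 119 115 116 112 108  98  88  85  95 111 117 116
 106  86  79  89  59  30  30  31]
221 [ 59  38  31  27  70 100 110 114 115 112 101 108 106 110 120 114 114 118
 119 107  66  32  27  30  32  35]
222 [ 84  75  53  44  56  94 100 107 114 116 106  85  83  87  97 111 116 119
  99  74  41  29  32  31  40  58]
223 [ 82  85  86  86  83  89 100 100 108 117 119 121 115 120  59  26  56  66
  39  25  30  32  37  39  38  53]
[270.41154451 220.59878846]
```

Request:
step_arm(targets="0.04 0.02 0.2 0;0 0 0.2 0;0 0 0.2 0;0 0 0 0;0 0 0 0")

```text
time_s: 24.2
tcp_pos: [0.6188, -0.0223, 0.0913]
ee_rot: [[0.193, -0.981, -0.0], [-0.981, -0.193, -0.0], [-0.0, 0.0, -1.0]]
wrist_force: [0.5, -0.1, -0.0]
gripper_width: 0.169
gripper_force: 30.0
```

```bash
python3 st.py
```

```text
tip z 0.029844310548571215 [ 0.61877979 -0.02234949] F [ 0.5 -0.1 -0. ] Ft [ 0.2 -0.5  0. ] M [-0.12 -0.06  0.03]
```

Request:
step_arm(targets="0 0 0.1 0;0 0 0.1 0;0 0 0 0;0 0 0 0")

```text
time_s: 24.53
tcp_pos: [0.6189, -0.0223, 0.0895]
ee_rot: [[0.193, -0.981, -0.0], [-0.981, -0.193, -0.0], [-0.0, 0.0, -1.0]]
wrist_force: [-0.3, -0.3, 0.1]
gripper_width: 0.165
gripper_force: 30.0
```

Request:
step_arm(targets="0 0 0.1 0;0 0 0.1 0;0 0 0 0;0 0 0 0")

```text
time_s: 24.87
tcp_pos: [0.6188, -0.0223, 0.0874]
ee_rot: [[0.193, -0.981, -0.0], [-0.981, -0.193, -0.0], [-0.0, 0.0, -1.0]]
wrist_force: [-0.5, 0.1, -1.2]
gripper_width: 0.17
gripper_force: 30.0
```

```bash
python3 st.py
```

```text
tip z 0.025915376118089986 [ 0.6188064  -0.02232346] F [-0.5  0.1 -1.2] Ft [-0.2  0.5  1.2] M [-0.11  0.08 -0.07]
```

Request:
step_arm(targets="0 0 0.1 0;0 0 0.1 0;0 0 0.1 0;0 0 0 0")

```text
time_s: 25.2
tcp_pos: [0.6187, -0.0224, 0.0843]
ee_rot: [[0.193, -0.981, -0.0], [-0.981, -0.193, -0.0], [-0.0, 0.0, -1.0]]
wrist_force: [-0.4, -1.0, -1.3]
gripper_width: 0.167
gripper_force: 30.0
```

Request:
step_arm(targets="0 0 0.1 0;0 0 0.1 0;0 0 0 0;0 0 0 0")

```text
time_s: 25.53
tcp_pos: [0.6188, -0.0223, 0.0824]
ee_rot: [[0.193, -0.981, -0.0], [-0.981, -0.193, -0.0], [-0.0, 0.0, -1.0]]
wrist_force: [-1.2, 0.8, -1.9]
gripper_width: 0.172
gripper_force: 30.0
```

```bash
python3 st.py
```

```text
tip z 0.020891376764983066 [ 0.61880541 -0.02232534] F [-1.2  0.8 -1.9] Ft [-1.1  1.   1.9] M [-0.21  0.06  0.03]
```

Request:
step_arm(targets="0 0 0.1 0;0 0 0.1 0;0 0 0 0;0 0 0 0")

```text
time_s: 25.87
tcp_pos: [0.6188, -0.0223, 0.0804]
ee_rot: [[0.193, -0.981, -0.0], [-0.981, -0.193, -0.0], [-0.0, 0.0, -1.0]]
wrist_force: [-0.1, -0.6, -0.9]
gripper_width: 0.171
gripper_force: 30.0
```

Request:
step_arm(targets="0 0 0.1 0;0 0 0.1 0;0 0 0 0;0 0 0 0")

```text
time_s: 26.2
tcp_pos: [0.6189, -0.0223, 0.0784]
ee_rot: [[0.193, -0.981, -0.0], [-0.981, -0.193, -0.0], [-0.0, 0.0, -1.0]]
wrist_force: [-1.0, -0.8, -0.3]
gripper_width: 0.169
gripper_force: 30.0
```

```bash
python3 st.py
```

```text
tip z 0.016914400921057837 [ 0.61886958 -0.02230552] F [-1.  -0.8 -0.3] Ft [0.6 1.2 0.3] M [-0.18  0.16 -0.  ]
```

In the bore without force. I continue gently.

Request:
step_arm(targets="0 0 0.1 0;0 0 0.1 0;0 0 0.1 0;0 0 0 0")

```text
time_s: 26.53
tcp_pos: [0.6188, -0.0223, 0.0753]
ee_rot: [[0.193, -0.981, -0.0], [-0.981, -0.193, 0.0], [-0.0, 0.0, -1.0]]
wrist_force: [0.1, 0.5, -1.1]
gripper_width: 0.17
gripper_force: 30.0
```

Request:
step_arm(targets="0 0 0.1 0;0 0 0.1 0;0 0 0.1 0;0 0 0 0")

```text
time_s: 26.87
tcp_pos: [0.6188, -0.0223, 0.0723]
ee_rot: [[0.193, -0.981, -0.0], [-0.981, -0.193, 0.0], [-0.0, 0.0, -1.0]]
wrist_force: [-0.2, -0.7, -0.1]
gripper_width: 0.171
gripper_force: 30.0
```

```bash
python3 st.py
```

```text
tip z 0.010785829412223918 [ 0.61880124 -0.02229949] F [-0.2 -0.7 -0.1] Ft [0.7 0.3 0.1] M [-0.2   0.1  -0.02]
```

Request:
step_arm(targets="0 0 0.1 0;0 0 0.1 0;0 0 0.1 0;0 0 0 0;0 0 0 0")

```text
time_s: 27.28
tcp_pos: [0.6188, -0.0223, 0.0694]
ee_rot: [[0.193, -0.981, -0.0], [-0.981, -0.193, 0.0], [-0.0, 0.0, -1.0]]
wrist_force: [-0.4, -0.4, -1.6]
gripper_width: 0.17
gripper_force: 30.0
```

Request:
step_arm(targets="0 0 0.1 0;0 0 0 0;0 0 0 0")

```text
time_s: 27.53
tcp_pos: [0.6189, -0.0223, 0.0685]
ee_rot: [[0.193, -0.981, -0.0], [-0.981, -0.193, 0.0], [-0.0, 0.0, -1.0]]
wrist_force: [0.0, -0.2, -0.2]
gripper_width: 0.168
gripper_force: 30.0
```

Request:
step_arm(targets="0 0 0.05 0;0 0 0 0;0 0 0 0")

```text
time_s: 27.78
tcp_pos: [0.6189, -0.0223, 0.0681]
ee_rot: [[0.193, -0.981, -0.0], [-0.981, -0.193, -0.0], [0.0, 0.0, -1.0]]
wrist_force: [-1.1, -0.4, -0.7]
gripper_width: 0.165
gripper_force: 30.0
```

```bash
python3 st.py
```

```text
tip z 0.0065663185929449724 [ 0.61888516 -0.02234539] F [-1.1 -0.4 -0.7] Ft [0.2 1.2 0.7] M [-0.26  0.23  0.07]
```

Request:
step_arm(targets="0 0 0.05 0;0 0 0 0;0 0 0 0")

```text
time_s: 28.03
tcp_pos: [0.6189, -0.0223, 0.0676]
ee_rot: [[0.193, -0.981, 0.0], [-0.981, -0.193, 0.0], [-0.0, -0.0, -1.0]]
wrist_force: [-0.5, -0.9, -0.8]
gripper_width: 0.169
gripper_force: 30.0
```

Request:
step_arm(targets="0 0 0.05 0;0 0 0 0;0 0 0 0")

```text
time_s: 28.28
tcp_pos: [0.6189, -0.0223, 0.067]
ee_rot: [[0.193, -0.981, -0.0], [-0.981, -0.193, -0.0], [0.0, 0.0, -1.0]]
wrist_force: [-0.1, -0.6, -0.4]
gripper_width: 0.169
gripper_force: 30.0
```

Request:
step_arm(targets="0 0 0.03 0;0 0 0 0;0 0 0 0")

```text
time_s: 28.53
tcp_pos: [0.6189, -0.0223, 0.0667]
ee_rot: [[0.193, -0.981, 0.0], [-0.981, -0.193, 0.0], [0.0, -0.0, -1.0]]
wrist_force: [0.7, -1.3, -0.2]
gripper_width: 0.171
gripper_force: 30.0
```

Request:
step_arm(targets="0 0 0.03 0;0 0 0 0;0 0 0 0")

```text
time_s: 28.78
tcp_pos: [0.6189, -0.0223, 0.0664]
ee_rot: [[0.193, -0.981, -0.0], [-0.981, -0.193, 0.0], [-0.0, 0.0, -1.0]]
wrist_force: [0.1, -0.9, -1.3]
gripper_width: 0.17
gripper_force: 30.0
```

Request:
step_arm(targets="0 0 0 0;0 0 0 0;0 0 0 0;0 0 0 0;0 0 0 0", claw=3.5)

```text
time_s: 29.2
tcp_pos: [0.6191, -0.0222, 0.0666]
ee_rot: [[0.193, -0.981, 0.0], [-0.981, -0.193, 0.0], [-0.0, -0.0, -1.0]]
wrist_force: [-0.9, -0.0, -1.2]
gripper_width: 0.384
gripper_force: 0.0
```

Request:
step_arm(targets="0 0 -0.5 0;0 0 -1 0;0 0 -3 0;0 0 -4 0;0 0 -4 0;0 0 -2 0;0 0 0 0;0 0 0 0")

```text
time_s: 29.87
tcp_pos: [0.6196, -0.0221, 0.2142]
ee_rot: [[0.193, -0.981, 0.005], [-0.981, -0.193, 0.001], [-0.0, -0.005, -1.0]]
wrist_force: [0.4, -0.0, -0.9]
gripper_width: 0.405
gripper_force: 0.0
```

```bash
python3 st.py
python3 - <<'E'
from pol import *
a=cap("scene")
x,y,w,h=255,185,30,32
I=cv2.resize(a["frame"][y:y+h,x:x+w],None,fx=8,fy=8,interpolation=cv2.INTER_CUBIC);s=cv2.cvtColor(I,cv2.COLOR_BGR2HSV)
m=cv2.inRange(s,(18,110,60),(38,255,255))
for r in range(0,h*8,8):
    q=np.where(m[r])[0]
    if len(q):print(y+r/8, x+q.min()/8-.5,x+q.max()/8-.5)
B=[.6212,-.022];print("home: top",proj(a,[*B,.092]),"handle bottom",proj(a,[*B,.038]))
E
```

```text
tip z 0.15267377293067833 [ 0.61957924 -0.02210983] F [ 0.4 -0.  -0.9] Ft [ 0.1 -0.4  0.9] M [-0.15 -0.08 -0.03]
204.0 269.75 271.75
205.0 268.375 273.375
206.0 267.125 274.0
207.0 267.0 274.0
208.0 267.125 274.0
209.0 267.125 274.0
210.0 267.125 274.0
211.0 266.875 274.0
212.0 263.0 274.0
213.0 262.125 274.0
214.0 261.875 274.0
215.0 262.625 273.75
216.0 266.875 273.625
home: top [270.60279179 205.09335618] handle bottom [270.43015628 219.08983306]
```

```bash
python3 -c "
from station import r
print(r.finish_job())"
```

```text
the job is handed in; nothing more can be done
None
```

I turned the wheel by its rim until the mark faced the pointer, pushed the lock pin gently down to its home height, released it and handed the job in; handing in reported no verdict. The last camera check agreed with the pin standing home and upright.

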